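# Hang the blue spool on its arbor for a tap test

## Robot

A 7-joint arm with a two-finger parallel gripper is mounted at the origin on the work surface. World frame = base frame: x ahead of the robot, y to its left, z up, the work surface at z = 0. Lengths are in m, angles in rad, forces in N, time in s.
With the tool pointing down it reaches from about 0.4 to 0.85 m from the base axis. Payload 10.4 kg.
Tool frame: the origin (TCP) lies midway between the tips of the shut fingers; the grasp point (between the pads) lies 19 mm behind it (grasp_offset is the distance from the TCP to the grasp point, in m); z points along the fingers, y is the line along which they close (so a half turn about z gives the same grasp; the last joint's range is limited). The gripper opens to 87 mm and grips with 3 to 60 N. Pads are 19 mm wide; open, the fingers measure 117 mm over their backs; the gripper's body (75 mm by 190 mm) begins 51 mm behind the grasp point.
Start: joints at [-1.294, 0.332, -0.065, 1.46, 0.022, 1.35, -0.088], TCP at [0.185, 0.597, 0.223] pointing down, gripper open.
Joint ranges: [-2.6, 2.6], [-0.5, 2.12], [-1.47, 1.34], [0.16, 2.42], [-1.27, 4.41], [0.06, 2.06], [-2.6, 2.6]. Speed limits (rad/s): [2.22, 2.22, 2.79, 2.79, 3.14, 3.14, 3.14].

## Interface

Orientations are given as a rotation vector (axis times angle).
In Python, from plant import observe, snapshot, camera_model, finish_job, search_frame, silhouettes, grasp_offset gives the robot as it stands. The module is installed in compiled form; this text tells all that it offers.
- The arm moves only by the shell command python3 -m handwheel 'ROWS' [FORCE]. ROWS is a JSON object of lists of equal length, an entry for each row: "grip": the opening in per cent of the stroke, from 0 (shut) to 100 (fully open); "linear": the shift along the tool's x, y, z in m, a list of three; "twist": the turn about the tool's z in rad. A call has 1 to 5 rows; each row is the pose to reach, as a shift and turn from the pose commanded when the call began, along the tool's axes at that moment; what a row does not reach only later rows make up. A row lasts 1/8 s, in which the tool goes at most 62.5 mm and 10.7 degrees, less where a joint would pass 70% of its speed; a pose out of reach is approached as far as the arm can. A call with a gripper value outside its range is refused whole. The fingers move at their own pace and stop on an object; FORCE is the grip in N (left out, the last holds). Time passes only in rows, so rows that repeat a pose let the fingers close. It gives the time, the measured TCP pose, the force, the opening and the grip force at its end, in the units of the state.
- observe(): the state, without advancing time (a new reading comes with each control period).
- snapshot(name): name is "side" or "top" or "wrist"; returns the picture (420x560x3 uint8, red, green, blue); there is no depth.
- camera_model(name): a dict with "K" (3x3 intrinsics, pixels), "pose" (4x4, takes a point from camera to world coordinates). Camera axes: x right, y down, z forward; pixel columns grow to the right and rows downward; lengths in m; the calibration is good to about 2 mm. A picture is of the moment at which its call begins: read the wrist's pose just before it. camera_model takes no time and is no camera call; for the wrist camera it gives the pose at the moment of the call.
- finish_job(): hands the job in; it is judged then, once.
Trained networks look in the newest picture that a camera, given by its name, has taken for a name from the list of things; names that differ only in an ending like _2 or _b are one class to them, and where a whole thing is asked for, a point or a joint stands for the part that bears it (a point fixed in the world has none). Each returns a list of dicts, best first, with "score" (0 to 1); they miss things now and then, are a little off and sometimes report something else, mostly with a low value. They report only what shows in the picture. A call takes as long as a camera call. They do not tell look-alikes from the thing itself.
- search_frame(camera, label): "point" ([column, row] in pixels, amid what is visible of it).
- silhouettes(camera, label): "mask" (420x560 bool, what is visible of it) and "point" ([column, row] in pixels, amid what is visible of it).
The state is a dict: "time": time; "qpos": joint angles; "qvel": joint speeds; "tau": joint torques, N m; "eef_pos": TCP position; "eef_rot": TCP orientation; "force": force on the tool from outside, world axes, zero at the start; "ft_torque": the same for the moment, N m; "gripper_width": finger opening in m; "grasp_force": force on a finger pad.
Only numpy, scipy, OpenCV 4.12 (cv2) and the standard library are available. Lean on these libraries where they do the work, as an engineer would, in place of code of your own. Each camera call takes 0.05 s, during which the arm holds its last target. There are 200 camera calls.

## Task

Slip the blue coupling spool over the upright steel arbor and lower it, without dropping it, until it sits flat on the arbor's foot, then let go of it while the arbor is still standing in its nest. Then take the arbor by the bare rod end that sticks out above the spool, lift arbor and spool together at least 10 cm up out of the nest, hold them upright and still in the air for at least three seconds for the tap test, and finish while still holding them there. Leave everything else on the bench where it is.

Things in the scene. Friction and masses are not known exactly. Their poses are not given: they have to be found in the camera images.
- blue_spool: the spool to mount: blue-painted metal spacer spool standing on end, 60 mm tall, round flanges of 52 mm diameter and 14 mm thickness at both ends, 38 mm tube between them, a plain 22 mm bore right through; about 0.2 to 0.35 kg, the same either way up. Origin: centre of its underside; z is its axis, pointing up.
- arbor: loose bright steel arbor standing upright in the nest of the stand: a flat round foot of 64 mm diameter, 10 mm thick, and on it a 16 mm round rod; the overall height is 106 mm, of which the top 5 mm taper to 8 mm diameter. A seated spool has its underside 10 mm above the arbor's origin and its top at 70 mm, leaving 36 mm of bare rod above it. About 0.2 to 0.35 kg. Origin: centre of the foot's underside; z along the rod, up.
- stand: grey square stand 110 x 110 mm, 30 mm high, fixed to the bench, with a yellow round rim on top (70 mm inside, 86 mm outside diameter, 6 mm high) that forms the nest for the arbor's foot; the arbor just stands in it with about 3 mm of play all round. Origin: centre of its underside, on the bench.
- nest (a point): centre of the nest's floor on top of the stand, 30 mm above the bench, z up; the arbor's origin coincides with it when the arbor stands centred in the nest.
- plain_spool: bystander: a spool of the same shape and size in bare silvery aluminium, to be left alone. Origin: centre of its underside.
- pillow_block: bystander: dark bearing block, 130 mm long (its y), 42 mm deep, 78 mm high. Origin: centre of its underside.
- meter: bystander: black hand-held vibration meter lying on its back, 193 mm long (its x), 88 mm wide, 39 mm high. Origin: on its underside, near the middle.
- junction_box: bystander: grey sensor junction box, 110 mm (its y) x 75 mm, 44 mm high. Origin: centre of its underside.
- tap_hammer: bystander: small hammer lying on the bench, 220 mm long along its x. Origin: on its underside, near the middle.
- screwdriver: bystander: screwdriver lying on the bench along its x. Origin: on its underside, near the middle.
- grease_jar: bystander: closed jar 60 mm in diameter and 60 mm high. Origin: centre of its underside.
There are look-alikes about, which are no part of the job. Leave any red look-alike of the arbor alone.

How it is judged:
By the outcome, as a careful person would: the job done as asked, in the order asked, and still so for the second after the job is handed in, while the arm keeps its last pose, push and grip.
It also fails if it takes over 70 s, if anything falls off the work surface, if the arm or the gripper's body presses on something with over 40 N, if the wrist force passes 120 N, or if a joint passes its speed limit or range.

## Working session

There is one attempt and no reset: what is moved stays moved. The work goes in short steps, Python scripts to look and compute and a shell command to move; the robot and the scene stay as the last step left them, time stands still between calls to the robot, and variables do not carry over. Pictures are saved under pics/ and viewed, at most 10 in all, crops included, and the job is handed in when it is done.

```bash
mkdir -p pics
cat > h.py <<'E'
import numpy as np, cv2
from plant import *
from scipy.spatial.transform import Rotation as R
def save(im,n): cv2.imwrite(f'pics/{n}.png',im[:,:,::-1])
def ray(cm,p):
    d=np.linalg.inv(cm['K'])@[p[0],p[1],1]; T=cm['pose']; return T[:3,3],T[:3,:3]@d
def onz(cm,p,z):
    o,d=ray(cm,p); return o+d*(z-o[2])/d[2]
def proj(cm,X):
    T=np.linalg.inv(cm['pose']); c=T[:3,:3]@np.array(X)+T[:3,3]; u=cm['K']@c; return u[:2]/u[2]
def tri(a,p,b,q):
    o1,d1=ray(a,p);o2,d2=ray(b,q)
    s=np.linalg.lstsq(np.c_[d1,-d2],o2-o1,rcond=None)[0]
    x,y=o1+d1*s[0],o2+d2*s[1]; return (x+y)/2,np.linalg.norm(x-y)
E
python3 - <<'E'
from h import *
s=observe();print(s)
print(grasp_offset)
ims=[]
for c in('top','side'):
    im=snapshot(c);ims.append(im);cm=camera_model(c);print(c,cm['pose'].round(3).tolist())
    for l in('blue_spool','arbor','stand'):
        print(c,l,[(round(r['score'],2),np.round(r['point']).tolist(),onz(cm,r['point'],.03).round(3).tolist()) for r in search_frame(c,l)][:4])
save(ims[0],'top0');save(ims[1],'side0')
E
```

```text
{'time': 0.0, 'qpos': array([-1.29358648,  0.33289762, -0.06471084,  1.46094594,  0.02162073,
        1.34993849, -0.08849173]), 'qvel': array([ 0.00015524, -0.00068702, -0.00106733, -0.00044752, -0.00082868,
       -0.00113882,  0.00059252]), 'tau': array([-1.01361138e-04, -6.23279500e+01,  2.43035116e-02, -3.89862835e+01,
       -6.14277553e-02,  4.02714859e-02,  1.65510774e-04]), 'eef_pos': array([0.18447472, 0.5967315 , 0.22173571]), 'eef_rot': array([-4.69089327e-01, -3.10623530e+00,  2.33532002e-03]), 'force': array([ 0.73783465, -0.22358263, -0.60396466]), 'ft_torque': array([ 0.00981424, -0.03759123, -0.00724975]), 'grasp_force': 0.0, 'gripper_width': 0.08725992028886331}
0.0187
top [[0.02, -0.983, 0.181, 0.329], [-1.0, -0.018, 0.013, 0.025], [-0.01, -0.182, -0.983, 1.372], [0.0, 0.0, 0.0, 1.0]]
top blue_spool [(0.61, [231.0, 218.0], [0.552, 0.166, 0.03])]
top arbor [(0.94, [265.0, 270.0], [0.411, 0.071, 0.03]), (0.79, [301.0, 175.0], [0.676, -0.024, 0.03]), (0.76, [309.0, 271.0], [0.412, -0.047, 0.03]), (0.68, [278.0, 221.0], [0.546, 0.038, 0.03])]
top stand [(0.67, [286.0, 225.0], [0.535, 0.017, 0.03]), (0.19, [362.0, 243.0], [0.49, -0.189, 0.03])]
side [[0.836, -0.387, 0.39, 0.015], [-0.549, -0.593, 0.588, -0.804], [0.004, -0.706, -0.709, 1.062], [0.0, 0.0, 0.0, 1.0]]
side blue_spool [(0.66, [243.0, 192.0], [0.545, 0.173, 0.03])]
side arbor [(0.88, [319.0, 220.0], [0.664, -0.045, 0.03]), (0.82, [224.0, 230.0], [0.419, 0.068, 0.03]), (0.74, [268.0, 216.0], [0.553, 0.047, 0.03])]
side stand [(0.69, [267.0, 225.0], [0.531, 0.019, 0.03]), (0.48, [398.0, 322.0], [0.622, -0.417, 0.03])]
```

View pics/top0.png

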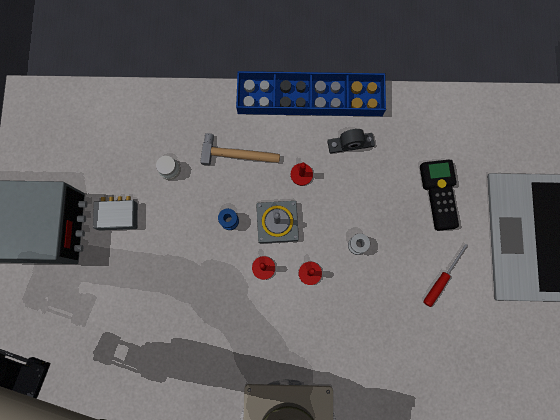

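View pics/side0.png

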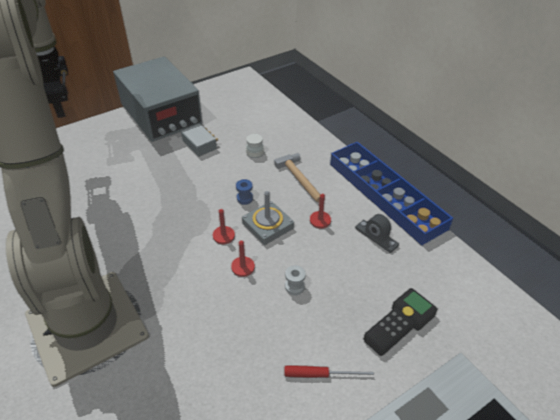

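```bash
python3 -m handwheel '{"grip":[100,100,100,100,100],"linear":[[-0.05,-0.032,-0.01],[-0.1,-0.064,-0.02],[-0.15,-0.096,-0.03],[-0.2,-0.128,-0.03],[-0.25,-0.16,-0.03]],"twist":[0.15,0.3,0.45,0.6,0.75]}'
python3 - <<'E'
from h import *
s=observe();M=R.from_rotvec(s['eef_rot']).as_matrix();print(M.round(3),s['qpos'].round(2))
print('to', M.T@(np.array([.55,.165,.25])-s['eef_pos']))
y=M[:,1];x=M[:,0];print('twist to y->+x',np.arctan2(-x[0],y[0]))
E
```

```text
time: 1.02
eef_pos: [0.3772, 0.3689, 0.2529]
eef_rot: [-1.581, -2.715, -0.002]
force: [0.2, -0.2, -0.3]
gripper_width: 0.0869
grasp_force: 0.0
[[-0.494  0.87   0.   ]
 [ 0.87   0.494  0.001]
 [ 0.001  0.001 -1.   ]] [-1.03  0.1   0.18  1.68 -0.02  1.36 -0.33]
to [-0.26259325  0.04962347  0.00284251]
twist to y->+x 0.5161501945923044
```

```bash
python3 -m handwheel '{"grip":[100,100,100,100,100],"linear":[[-0.055,0.01,0],[-0.11,0.02,0],[-0.165,0.03,0],[-0.22,0.04,0],[-0.263,0.05,0]],"twist":[0.12,0.24,0.36,0.48,0.516]}'
python3 -m handwheel '{"grip":[100,100],"linear":[[0,0,0],[0,0,0]],"twist":[0,0]}'
python3 - <<'E'
from h import *
s=observe();M=R.from_rotvec(s['eef_rot']).as_matrix();print(M.round(3),s['qpos'].round(2))
cm=camera_model('wrist');im=snapshot('wrist');save(im,'w1');print(cm['pose'].round(3))
for l in('blue_spool','arbor'):
  for r in silhouettes('wrist',l):
    print(l,round(r['score'],2),np.round(r['point']),onz(cm,r['point'],.03).round(3),np.argwhere(r['mask']).min(0),np.argwhere(r['mask']).max(0))
E
```

```text
time: 1.65
eef_pos: [0.5517, 0.165, 0.2528]
eef_rot: [2.22, 2.222, 0.001]
force: [-0.1, 0.2, 0.2]
gripper_width: 0.0876
grasp_force: 0.0
time: 1.9
eef_pos: [0.5501, 0.1678, 0.2524]
eef_rot: [-2.215, -2.227, 0.0]
force: [0.2, 0.9, -0.1]
gripper_width: 0.0871
grasp_force: 0.0
[[-0.006  1.    -0.   ]
 [ 1.     0.006  0.   ]
 [ 0.    -0.    -1.   ]] [-0.74  0.21  0.43  1.57 -0.09  1.38 -0.3 ]
[[ 1.     0.006  0.001  0.549]
 [ 0.006 -0.953 -0.303  0.253]
 [-0.001  0.303 -0.953  0.416]
 [ 0.     0.     0.     1.   ]]
blue_spool 0.86 [282. 182.] [0.548 0.172 0.03 ] [159 262] [205 302]
arbor 0.98 [190. 331.] [ 0.401 -0.074  0.03 ] [314 172] [356 215]
arbor 0.85 [193. 235.] [0.419 0.093 0.03 ] [220 170] [272 219]
arbor 0.72 [380. 337.] [ 0.708 -0.083  0.03 ] [283 351] [341 389]
arbor 0.66 [283. 270.] [0.55  0.038 0.03 ] [249 258] [316 300]
```

View pics/w1.png

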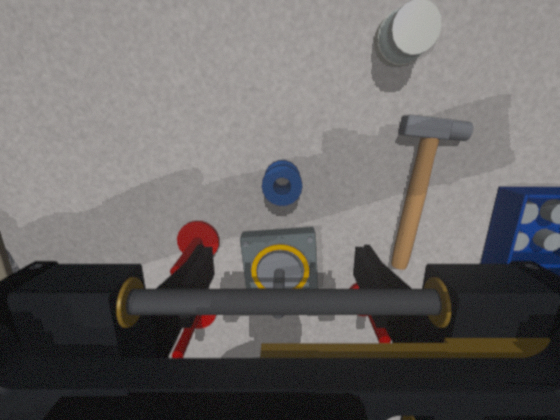

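```bash
cat >> h.py <<'E'
from scipy.optimize import minimize
SPOOL=[(0,.014,.026,.026),(.014,.046,.019,.019),(.046,.06,.026,.026)]
ARB=[(0,.01,.032,.032),(.01,.101,.008,.008),(.101,.106,.008,.004)]
def render(cm,parts,p,R_=np.eye(3)):
    m=np.zeros((1680,2240),np.uint8);t=np.linspace(0,2*np.pi,40)
    for a,b,r,q in parts:
        P=[np.array(p)+R_@[k*np.cos(u),k*np.sin(u),z] for z,k in((a,r),(b,q)) for u in t]
        u=np.array([proj(cm,X) for X in P])
        h=cv2.convexHull(np.round(u*4+1.5).astype(np.int32)); cv2.fillConvexPoly(m,h,1)
    return cv2.resize(m.astype(np.float32),(560,420),interpolation=cv2.INTER_AREA)
def fit(views,parts,p0,z):
    def f(v):
        c=0
        for cm,mk in views:
            r=render(cm,parts,[v[0],v[1],z]); c+=1-np.minimum(r,mk).sum()/np.maximum(r,mk).sum()
        return c/len(views)
    r=minimize(f,p0,method='Nelder-Mead',options=dict(initial_simplex=np.array(p0)+[[0,0],[.006,0],[0,.006]],xatol=2e-4,fatol=1e-4,maxiter=60))
    return r.x.round(4),round(r.fun,3)
def best(c,l,near,z):
    cm=camera_model(c); L=[r for r in silhouettes(c,l)]
    if not L: return None
    r=min(L,key=lambda r:np.linalg.norm(onz(cm,r['point'],z)[:2]-near)); return cm,r['mask'].astype(np.float32)
E
python3 - <<'E'
from h import *
V={}
for c in('top','side','wrist'):
    snapshot(c)
    for l,n in(('blue_spool',(.55,.165)),('arbor',(.546,.04))):
        b=best(c,l,n,.03)
        if b is None: print(c,l,None); continue
        V[c,l]=b
        if c!='wrist' or l=='blue_spool': print(c,l,fit([b],SPOOL if 's' in l else ARB,n,0 if 's' in l else .03))
for l,n in(('blue_spool',(.55,.165)),('arbor',(.546,.04))):
    print(l,fit([V[k] for k in V if k[1]==l and not(k==('wrist','arbor'))],SPOOL if 's' in l else ARB,n,0 if 's' in l else .03))
s=observe();print(s['eef_pos'])
E
```

```text
top blue_spool None
top arbor (array([0.544 , 0.0409]), np.float64(0.047))
side blue_spool (array([0.548 , 0.1711]), np.float64(0.056))
side arbor (array([0.5472, 0.0413]), np.float64(0.107))
wrist blue_spool (array([0.5473, 0.1731]), np.float64(0.101))
blue_spool (array([0.5478, 0.1725]), np.float64(0.087))
arbor (array([0.5455, 0.0407]), np.float64(0.093))
[0.55041163 0.16732266 0.25257108]
```

```bash
python3 -m handwheel '{"grip":[100,100,100,100,100],"linear":[[0.005,-0.0025,0],[0.005,-0.0025,0.06],[0.005,-0.0025,0.12],[0.005,-0.0025,0.18],[0.005,-0.0025,0.2165]],"twist":[0,0,0,0,0]}'
python3 -m handwheel '{"grip":[100,100,50,50,50],"linear":[[0,0,0],[0,0,0],[0,0,0],[0,0,0],[0,0,0]],"twist":[0,0,0,0,0]}' 30
python3 -m handwheel '{"grip":[40,40,40,40],"linear":[[0,0,0],[0,0,0],[0,0,0],[0,0,0]],"twist":[0,0,0,0]}' 40
```

```text
time: 3.12
eef_pos: [0.5463, 0.1722, 0.0331]
eef_rot: [-2.215, -2.227, 0.004]
force: [-0.0, 0.4, 0.3]
gripper_width: 0.0871
grasp_force: 0.0
time: 3.75
eef_pos: [0.5482, 0.1724, 0.0367]
eef_rot: [2.216, 2.227, 0.002]
force: [-0.2, -0.4, 0.3]
gripper_width: 0.0649
grasp_force: 0.0
time: 4.25
eef_pos: [0.5479, 0.1723, 0.0362]
eef_rot: [-2.216, -2.227, -0.0]
force: [-0.2, -1.0, 4.2]
gripper_width: 0.0507
grasp_force: 40.0
```

```bash
python3 -m handwheel '{"grip":[30,30,30,30,30],"linear":[[0,0,-0.02],[0,0,-0.06],[0,0,-0.11],[0,0,-0.155],[0,0,-0.155]],"twist":[0,0,0,0,0]}'
python3 -m handwheel '{"grip":[30,30,30,30,30],"linear":[[-0.03,-0.001,0],[-0.07,-0.001,0],[-0.11,-0.002,0],[-0.131,-0.0025,0],[-0.131,-0.0025,0]],"twist":[0,0,0,0,0]}'
python3 - <<'E'
from h import *
s=observe();print(s['eef_pos'],s['gripper_width'],s['grasp_force'],s['force'])
for c in('top','side','wrist'):
    im=snapshot(c)
    if c!='top': save(im,c+'2')
    for l in ('blue_spool','arbor'):
        b=best(c,l,(.545,.04),.13)
        if b: 
            a=np.argwhere(b[1]);print(c,l,a.min(0),a.max(0))
            if l=='blue_spool': print(fit([b],SPOOL,(.5455,.041),s['eef_pos'][2]-.036))
E
cd pics; python3 -c "
import cv2,numpy as np
a=cv2.imread('side2.png')[110:290,170:370];b=cv2.imread('wrist2.png')
cv2.imwrite('c2.png',np.hstack([cv2.resize(a,(467,420)),b[:,110:430]]))"
```

```text
time: 4.88
eef_pos: [0.5496, 0.1727, 0.1943]
eef_rot: [2.215, 2.225, 0.009]
force: [0.3, 0.9, -2.1]
gripper_width: 0.0507
grasp_force: 40.0
time: 5.5
eef_pos: [0.5454, 0.0392, 0.1898]
eef_rot: [-2.219, -2.223, 0.003]
force: [0.1, 1.1, -1.9]
gripper_width: 0.0514
grasp_force: 40.0
[0.54539937 0.03923673 0.189761  ] 0.05139279013879839 39.99988010240486 [ 0.09818801  1.143028   -1.9381718 ]
top arbor [163 304] [183 312]
side blue_spool [162 258] [191 276]
(array([0.5476, 0.0429]), np.float64(0.19))
side arbor [192 257] [226 278]
wrist blue_spool [207 237] [320 330]
(array([0.5455, 0.0422]), np.float64(0.265))
wrist arbor [171 254] [213 309]
```

View pics/c2.png

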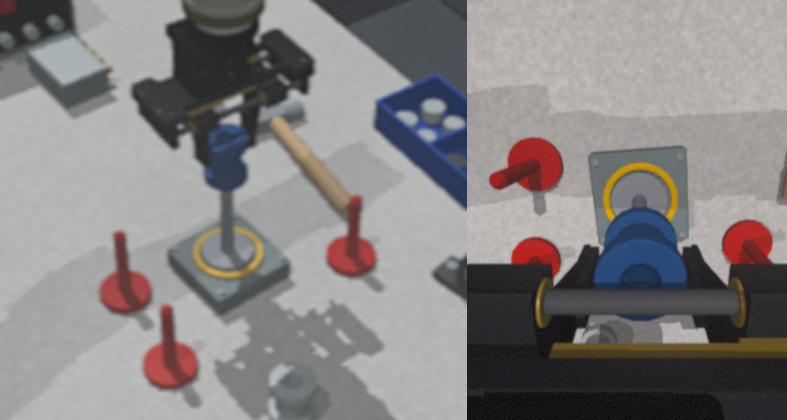

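```bash
python3 -m handwheel '{"grip":[30,30,30,30],"linear":[[0,0,0.012],[0,0,0.022],[0,0,0.032],[0,0,0.032]],"twist":[0,0,0,0]}'
python3 - <<'E'
from h import *
s=observe();print(s['eef_pos'],s['force'],s['ft_torque'])
im=snapshot('side');save(im,'side3');im=im[120:230,210:330]
w=snapshot('wrist')
cv2.imwrite('pics/c3.png',np.hstack([cv2.resize(im,(458,420),interpolation=cv2.INTER_CUBIC),w[:,120:440]])[:,:,::-1])
E
```

```text
time: 6.45
eef_pos: [0.5455, 0.0411, 0.1579]
eef_rot: [-2.215, -2.226, 0.002]
force: [-0.5, -0.8, -1.8]
gripper_width: 0.0511
grasp_force: 40.0
[0.54546163 0.04109602 0.15792627] [-0.51322411 -0.79463791 -1.84070798] [-0.1096275   0.05072819  0.06196793]
```

View pics/c3.png

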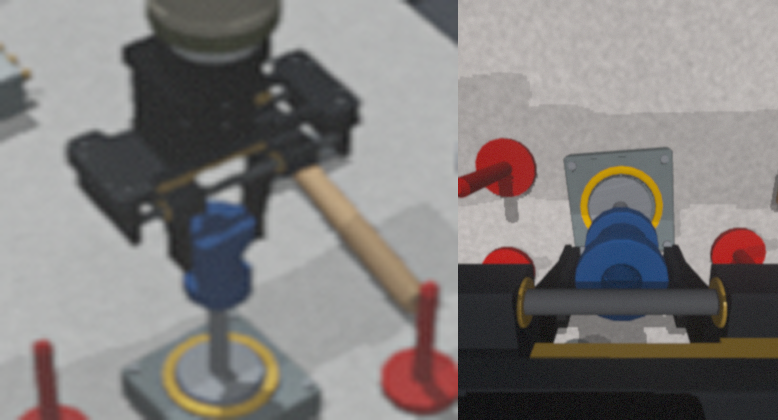

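```bash
python3 -m handwheel '{"grip":[30,30,30,30],"linear":[[0,0,0.01],[0,0,0.02],[0,0,0.03],[0,0,0.03]],"twist":[0,0,0,0]}'
```

```text
time: 7.05
eef_pos: [0.5454, 0.0411, 0.1279]
eef_rot: [-2.215, -2.226, 0.003]
force: [-0.4, 1.2, -1.6]
gripper_width: 0.0511
grasp_force: 40.0
```

```bash
python3 -m handwheel '{"grip":[30,30,30,30],"linear":[[0,0,0.015],[0,0,0.03],[0,0,0.043],[0,0,0.043]],"twist":[0,0,0,0]}'
```

```text
time: 7.55
eef_pos: [0.5452, 0.0411, 0.0846]
eef_rot: [-2.215, -2.226, 0.003]
force: [-0.3, -0.4, -1.7]
gripper_width: 0.051
grasp_force: 40.0
```

```bash
python3 -m handwheel '{"grip":[30,30,30,30],"linear":[[0,0,0.004],[0,0,0.007],[0,0,0.007],[0,0,0.007]],"twist":[0,0,0,0]}'; python3 -c "
from h import *
print(observe()['force'])"
```

```text
time: 8.05
eef_pos: [0.5462, 0.0413, 0.0792]
eef_rot: [2.216, 2.227, 0.001]
force: [-0.2, 0.9, -1.8]
gripper_width: 0.0508
grasp_force: 40.0
[-0.20247547  0.92417886 -1.80126868]
```

```bash
python3 -m handwheel '{"grip":[30,30,30],"linear":[[0,0,0.0015],[0,0,0.0015],[0,0,0.0015]],"twist":[0,0,0]}'; python3 -c "
from h import *
print(observe()['force'])"
```

```text
time: 8.43
eef_pos: [0.5461, 0.0412, 0.0776]
eef_rot: [-2.216, -2.227, -0.0]
force: [-0.1, 0.2, -1.6]
gripper_width: 0.0507
grasp_force: 40.0
[-0.08027138  0.22243292 -1.60432556]
```

```bash
python3 -m handwheel '{"grip":[30,30,30],"linear":[[0,0,0.0015],[0,0,0.0015],[0,0,0.0015]],"twist":[0,0,0]}'
```

```text
time: 8.8
eef_pos: [0.5462, 0.0412, 0.0762]
eef_rot: [2.216, 2.227, 0.0]
force: [-2.0, -0.4, 1.2]
gripper_width: 0.0513
grasp_force: 40.0
```

```bash
python3 -m handwheel '{"grip":[30,30,30],"linear":[[0,0,0.001],[0,0,0.001],[0,0,0.001]],"twist":[0,0,0]}'
```

```text
time: 9.18
eef_pos: [0.5463, 0.0412, 0.0761]
eef_rot: [-2.216, -2.227, -0.001]
force: [-4.8, 0.2, 13.0]
gripper_width: 0.0511
grasp_force: 40.0
```

```bash
python3 -m handwheel '{"grip":[75,100,100,100,100],"linear":[[0,0,-0.001],[0,0,-0.001],[0,0,-0.001],[0,0,-0.001],[0,0,-0.001]],"twist":[0,0,0,0,0]}'
python3 -m handwheel '{"grip":[100,100,100,100,100],"linear":[[0,0,-0.02],[0,0,-0.06],[0,0,-0.1],[0,0,-0.14],[0,0,-0.14]],"twist":[0,0,0,0,0]}'
python3 - <<'E'
from h import *
s=observe();print(s['eef_pos'],s['force'],s['gripper_width'])
im=snapshot('side');V=[]
b=best('side','blue_spool',(.5455,.041),.07)
if b:print(fit([b],SPOOL,(.5455,.041),.04))
t=snapshot('wrist')
cv2.imwrite('pics/c4.png',np.hstack([cv2.resize(im[140:270,200:340],(452,420),interpolation=cv2.INTER_CUBIC),t[:,120:440]])[:,:,::-1])
E
```

```text
time: 9.8
eef_pos: [0.5461, 0.0412, 0.076]
eef_rot: [-2.216, -2.227, -0.0]
force: [-0.4, 0.5, -0.0]
gripper_width: 0.0858
grasp_force: 0.0
time: 10.42
eef_pos: [0.5477, 0.0413, 0.2191]
eef_rot: [2.214, 2.225, 0.008]
force: [0.1, -0.1, -0.6]
gripper_width: 0.0867
grasp_force: 0.0
[0.54770192 0.04131556 0.21907714] [ 0.1142256  -0.09016947 -0.55244858] 0.08674675258535647
(array([0.5471, 0.0425]), np.float64(0.236))
```

View pics/c4.png

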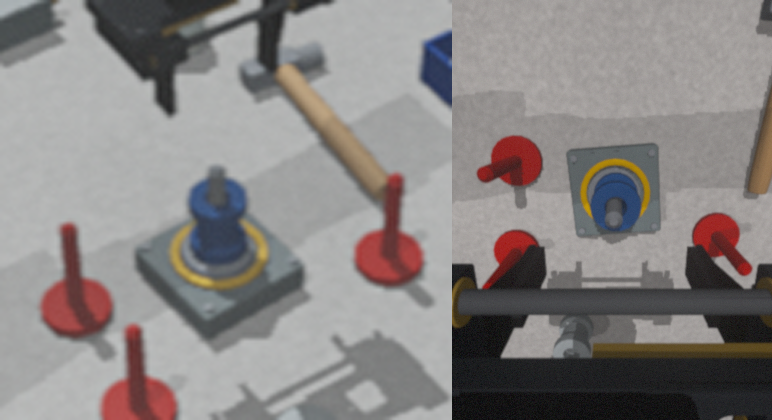

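Run:
```python
from h import *
w=camera_model('wrist');s=camera_model('side')
print(onz(w,(281,204),.136),onz(s,(266.9,193.2),.136),tri(w,(281,204),s,(266.9,193.2)))
b=best('wrist','arbor',(.546,.04),.1);a=np.argwhere(b[1]);print(a.min(0),a.max(0))
snapshot('top')
for r in search_frame('top','arbor'): print(r['point'])
print(observe()['eef_pos'])
for y in(.038,.041,.044): print(proj(w,(.546,y,.136)))
```

```text
[0.54274035 0.05574243 0.136     ] [0.53991693 0.03261571 0.136     ] (array([0.54590982, 0.04907734, 0.11912197]), np.float64(0.007435140578740512))
[167 256] [227 308]
[314.5, 271.7]
[307.8, 172.2]
[0.54550261 0.04116843 0.21488444]
[284.59644783 223.15324004]
[284.62008704 219.97473901]
[284.64389396 216.77368744]
```

Run:
```python
from h import *
t=snapshot('wrist');w=camera_model('wrist')
a=cv2.resize(t[160:250,230:340],(550,450),interpolation=cv2.INTER_CUBIC)
m=render(w,ARB[2:],(.5455,.041,.03))
for X in [(.5455,.041,.136)]:
    u=proj(w,X);print(u);cv2.circle(a,tuple(int(k) for k in ((u-[230,160])*5+2)),3,(255,0,0),-1)
save(a,'c5')
```

```text
[284.06044267 219.85896413]
```

View pics/c5.png

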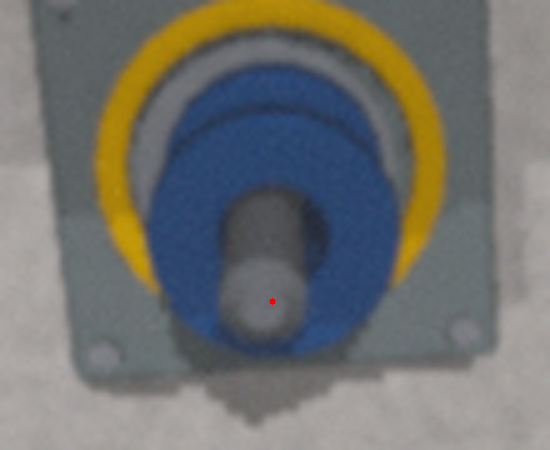

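```bash
python3 -m handwheel '{"grip":[100,80,70,60,60],"linear":[[0,-0.0015,0.03],[0,-0.0015,0.06],[0,-0.0015,0.09],[0,-0.0015,0.111],[0,-0.0015,0.111]],"twist":[0,0,0,0,0]}'
python3 -m handwheel '{"grip":[40,30,25,22,20],"linear":[[0,0,0],[0,0,0],[0,0,0],[0,0,0],[0,0,0]],"twist":[0,0,0,0,0]}' 20
python3 -m handwheel '{"grip":[10,10,5,5,5],"linear":[[0,0,0],[0,0,0],[0,0,0],[0,0,0],[0,0,0]],"twist":[0,0,0,0,0]}' 55
```

```text
time: 11.4
eef_pos: [0.5432, 0.041, 0.1033]
eef_rot: [-2.215, -2.226, 0.005]
force: [0.4, -0.5, 0.3]
gripper_width: 0.0563
grasp_force: 0.0
time: 12.02
eef_pos: [0.5446, 0.0412, 0.1051]
eef_rot: [2.216, 2.227, 0.0]
force: [-0.4, 0.6, 0.3]
gripper_width: 0.0191
grasp_force: 0.0
time: 12.65
eef_pos: [0.5444, 0.0412, 0.105]
eef_rot: [-2.216, -2.227, 0.0]
force: [-3.2, 0.7, 3.3]
gripper_width: 0.0148
grasp_force: 55.0
```

```bash
python3 -m handwheel '{"grip":[5,5,5,5,5],"linear":[[0,0,-0.005],[0,0,-0.015],[0,0,-0.03],[0,0,-0.045],[0,0,-0.06]],"twist":[0,0,0,0,0]}'
python3 -m handwheel '{"grip":[5,5,5,5,5],"linear":[[0,0,-0.02],[0,0,-0.04],[0,0,-0.06],[0,0,-0.07],[0,0,-0.075]],"twist":[0,0,0,0,0]}'
python3 -m handwheel '{"grip":[5,5,5,5,5],"linear":[[0,0,0],[0,0,0],[0,0,0],[0,0,0],[0,0,0]],"twist":[0,0,0,0,0]}'
python3 - <<'E'
from h import *
s=observe();print(s['eef_pos'],s['force'],s['gripper_width'])
im=snapshot('side');t=snapshot('wrist')
cv2.imwrite('pics/c6.png',np.hstack([cv2.resize(im[100:240,200:350],(450,420),interpolation=cv2.INTER_CUBIC),t[:,120:440]])[:,:,::-1])
E
```

```text
time: 13.28
eef_pos: [0.5448, 0.0412, 0.1665]
eef_rot: [2.216, 2.227, 0.001]
force: [0.2, 0.5, -5.0]
gripper_width: 0.0147
grasp_force: 55.0
time: 13.9
eef_pos: [0.5446, 0.0412, 0.2405]
eef_rot: [2.216, 2.227, 0.001]
force: [-0.0, -0.4, -5.4]
gripper_width: 0.0145
grasp_force: 55.0
time: 14.52
eef_pos: [0.5445, 0.0412, 0.2399]
eef_rot: [-2.216, -2.227, 0.0]
force: [-0.0, 1.0, -3.7]
gripper_width: 0.0146
grasp_force: 55.0
[0.54454051 0.04117339 0.23991699] [-0.02312569  0.96803071 -3.66765274] 0.014638313403174567
```

View pics/c6.png

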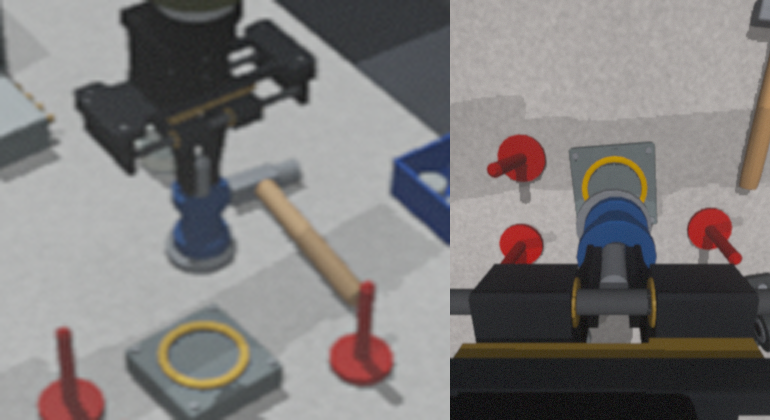

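Arbor and spool hang upright at 13.5 cm above the nest, with the nest's yellow ring empty below them. Next is the hold.

```bash
python3 -m handwheel '{"grip":[5,5,5,5,5],"linear":[[0,0,0],[0,0,0],[0,0,0],[0,0,0],[0,0,0]],"twist":[0,0,0,0,0]}' >/dev/null
python3 -m handwheel '{"grip":[5,5,5,5,5],"linear":[[0,0,0],[0,0,0],[0,0,0],[0,0,0],[0,0,0]],"twist":[0,0,0,0,0]}' >/dev/null
python3 -m handwheel '{"grip":[5,5,5,5,5],"linear":[[0,0,0],[0,0,0],[0,0,0],[0,0,0],[0,0,0]],"twist":[0,0,0,0,0]}' >/dev/null
python3 -m handwheel '{"grip":[5,5,5,5,5],"linear":[[0,0,0],[0,0,0],[0,0,0],[0,0,0],[0,0,0]],"twist":[0,0,0,0,0]}' >/dev/null
python3 -m handwheel '{"grip":[5,5,5,5,5],"linear":[[0,0,0],[0,0,0],[0,0,0],[0,0,0],[0,0,0]],"twist":[0,0,0,0,0]}' >/dev/null
python3 -m handwheel '{"grip":[5,5,5,5,5],"linear":[[0,0,0],[0,0,0],[0,0,0],[0,0,0],[0,0,0]],"twist":[0,0,0,0,0]}' >/dev/null
python3 -m handwheel '{"grip":[5,5,5,5,5],"linear":[[0,0,0],[0,0,0],[0,0,0],[0,0,0],[0,0,0]],"twist":[0,0,0,0,0]}'
python3 - <<'E'
from h import *
snapshot('side');cm=camera_model('side');b=best('side','blue_spool',(.545,.041),.2)
print(observe()['force'], b and np.argwhere(b[1]).mean(0))
print(finish_job())
E
```

```text
time: 19.0
eef_pos: [0.5445, 0.0412, 0.24]
eef_rot: [-2.216, -2.227, -0.0]
force: [1.0, 0.4, -3.8]
gripper_width: 0.0146
grasp_force: 55.0
[-0.4538476  -0.37688445 -5.14343851] [173.11380145 267.28571429]
the job is handed in; nothing more can be done
None
```

I seated the blue spool on the arbor and let go of it in the nest, then lifted both by the bare rod end to about 13.5 cm. They were held still for over 4 s, upright by eye in the pictures, and I handed the job in with the arm still holding them, at about 19 s on the robot's clock.

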